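# Take the guard off the nail dust extractor

### The arm

A 6-joint arm with a two-finger parallel gripper is mounted at the origin on the work surface. World frame = base frame: x ahead of the robot, y to its left, z up, the work surface at z = 0. Lengths are in m, angles in rad, forces in N, time in s.
With the tool pointing down it reaches from about 0.35 to 0.975 m from the base axis. Payload 4.9 kg.
Tool frame: the origin (TCP) lies midway between the tips of the shut fingers; the grasp point (between the pads) lies 19 mm behind it; z points along the fingers, y is the line along which they close (so a half turn about z gives the same grasp; the last joint's range is limited). The gripper opens to 85 mm and grips with 20 to 120 N. Pads are 22 mm wide; open, the fingers measure 114 mm over their backs; the gripper's body (76 mm by 85 mm) begins 54 mm behind the grasp point. The pads swing forward as they close: fully open they stand 13 mm farther back than shut.
Start: joints at [1.118, 0.053, 1.613, -0, 1.476, -0.119], TCP at [0.205, 0.59, 0.231] pointing down, gripper open.
Joint ranges: [-3.01, 3.01], [-1.01, 2.22], [0.06, 2.58], [-1.02, 4.17], [0.09, 2.62], [-3.14, 3.14]. Speed limits (rad/s): [2.57, 2.57, 3.14, 3.14, 3.14, 3.14].

### API

Orientations are given as a unit quaternion [w, x, y, z].
In Python, from plant import * gives the robot as it stands.
- The arm moves only by the tool jog_arm, never from a script. Its argument "targets" is a list of rows, each a list of 3 entries, a list of its own where there are three numbers: the shift along the tool's x, y, z in units of 25 mm (1.0 is 25 mm), then the turn, a rotation vector about the tool's x, y, z in units of 8 degrees (1.0 is 8 degrees), then the opening in per cent of the stroke, from 0 (shut) to 100 (fully open). A call has 1 to 8 rows; each row is the pose to reach, as a shift and turn from the pose commanded when the call began, along the tool's axes at that moment; what a row does not reach only later rows make up. A row lasts 1/8 s, in which the tool goes at most 62.5 mm and 10.7 degrees, less where a joint would pass 70% of its speed; a pose out of reach is approached as far as the arm can. A call with a gripper value outside its range is refused whole. The fingers move at their own pace and stop on an object; the grip force is fixed at half the most. Time passes only in rows, so rows that repeat a pose let the fingers close. It gives the time, the measured TCP pose, the force, the opening and the grip force at its end, in the units of the state.
- state(): the state, without advancing time (a new reading comes with each control period).
- grab_frame(name): name is "scene" or "side" or "wrist"; returns (picture, depth): 400x640x3 uint8, red, green, blue; 400x640 float32, m along the optical axis (not along the pixel's ray), 0 where there is no reading.
- camera_params(name): a dict with "fovy" (degrees; the focal length in pixels is half the picture's height over the tangent of half this angle, whatever the lens; pixels are square), "cx", "cy" (the principal point, pixels), "rvec" (rotation vector, rad) and "tvec" (3), from world to camera coordinates, as OpenCV has them; the wrist camera has in their place "hand_eye" (4x4, takes a point from camera to tool coordinates, whose origin is the TCP and whose axes are the flange's). Camera axes: x right, y down, z forward; pixel columns grow to the right and rows downward; lengths in m; the calibration is good to about 2 mm. A picture is of the moment at which its call begins: read the wrist's pose just before it. camera_params takes no time and is no camera call.
- job_done(): hands the job in; it is judged then, once.
The state is a dict: "time": time; "joint_pos": joint angles; "joint_vel": joint speeds; "joint_efforts": joint torques, N m; "tool_pos": TCP position; "tool_rot": TCP orientation; "contact_force": force on the tool from outside, world axes, zero at the start; "ft_torque": the same for the moment, N m; "gripper_width": opening from 0.0 (shut) to 1.0 (fully open); "grasp_force": force on a finger pad.
Only numpy, scipy, OpenCV 4.12 (cv2) and the standard library are available. Lean on these libraries where they do the work, as an engineer would, in place of code of your own. Each camera call takes 0.05 s, during which the arm holds its last target. There are 200 camera calls.

### The job

The dust extractor's filter is due for cleaning: take its metal guard off the two locating dowels and lay it gently, flat and handle up, inside the wooden tray, never letting it drop. The catches at one end are stiff with dust, you cannot see at which, so go by feel and bring the guard up straight and level, without cocking or forcing it, or it will bind on the dowels. Do not bump the lamp that hangs over the extractor, and leave the bottle and the two pots where they stand.

Things in the scene. Friction and masses are not known exactly. Their poses are not given: they have to be found in the camera images.
- extractor: Nail dust extractor, fixed: taupe box 280 (x) x 200 (y) x 96 mm high, origin at the centre of its underside. A recess in its top carries the guard's rim on a ledge 76 mm up. Two upright steel dowels, 8 mm across, stand on the ledge at x = +80 and -80 mm, y = 0; their tops are 29 mm above the ledge. The guard is off them once it has risen 22 mm.
- guard_grip (a point): Centre of the crossbar of the guard's steel pull handle: 53 mm above the guard's flat underside, 34 mm above its grille, midway between the dowel holes, over the centre of mass. The crossbar runs along the guard's x: 120 mm long, 11 mm wide (y), 12 mm high, 28 mm clear under it; 11 mm square posts near its ends, at x = +54 and -54 mm. At the start its axes are parallel to the extractor's.
- guard: The loose guard: aluminium grille 190 (x) x 130 (y) mm with a rim 19 mm deep, 0.3 to 0.5 kg; origin at the centre of its flat underside, z towards the handle. Its 9 mm holes, 12 mm deep, at x = +80 and -80 mm, leave 0.5 mm play round a dowel; it binds if cocked by 5 degrees. It slowly turns in the grip (about the fingers' line) under about 0.5 N m.
- lamp_edge (a point): Middle of the lower edge, on the robot's side, of a black LED bar, part of the fixed lamp, about 220 mm above the handle: from here 50 mm along +x, 150 mm either way along y, 15 mm thick (upward). It starts about 19 mm beyond the handle's middle, so a gripper and wrist coming straight down bump it; leaning back towards the robot by 30 degrees or more they pass in front of it.
- lamp: The whole lamp, fixed; origin on the desk, 19 mm along -x from below lamp_edge. An arm runs back from the bar's middle to a post 18 mm thick at x = 245 mm, on a round foot 140 mm across.
- catches (a point): Centre of the guard's recess at the height of the catches. At each end (x = +80 and -80 mm) two spring pins in the side walls bear on the guard's rim for its first 12 mm of rise. One pair, not known which, is stiff and drags with 10 to 20 N, the other hardly. Lifted a few mm by the middle of its handle, the guard's stiff end lags and the handle is pushed 3 to 10 N along x towards it; pulled nearer that end it stays level.
- tray: Shallow wooden tray, fixed, 300 (x) x 220 (y) x 16 mm outside, walls and floor 5 mm thick. Origin at the centre of its underside.
- bottle: Black polish bottle, loose, 26 x 26 mm and 72 mm tall. Origin at the centre of its underside. To be left alone.
- pot_a: Small white gel pot with a black lid, loose, 37 mm across and 30 mm tall. Origin at the centre of its underside. To be left alone.
- pot_b: Small grey gel pot with a black lid, loose, 37 mm across and 30 mm tall. Origin at the centre of its underside. To be left alone.

How it is judged:
On the way:
1. the guard has been lifted clear of both dowels, still level (within 6 degrees) (z of guard in the frame of extractor above 0.099 m and angle between guard_grip's own z axis and vertical below 0.105 rad), for 0.1 s.
At the end, for the whole second after the job is handed in: The guard lies flat on the tray's floor, handle up (within 2 degrees, underside within 3 mm of the floor), wholly inside the tray, released and at rest (z of guard in the frame of tray below 0.008 m and x of guard in the frame of tray between -0.06 and 0.06 m and y of guard in the frame of tray between -0.05 and 0.05 m and angle between guard_grip's own z axis and vertical below 0.035 rad and linear speed of guard below 0.01 m/s and contact force between the fingers and guard below 0.1 N); the robot touches nothing.
It fails at once if the guard is cocked by more than 6 degrees while still on its dowels (angle between guard_grip's own z axis and vertical above 0.105 rad and z of guard in the frame of extractor below 0.097 m and horizontal distance between guard and extractor below 0.02 m).
It fails at once if the guard is forced against the extractor and its dowels, or set down on the tray, with more than 40 N (contact force between guard and extractor above 40 N or contact force between guard and tray above 40 N).
It fails at once if the guard is let go in the air (contact force between each of the fingers, anything else and guard below 0.02 N and height (world z) of guard above 0.02 m).
It fails at once if the lamp is bumped (contact force between any of the arm, the fingers, guard and lamp above 1 N).
It fails at once if the bottle or a pot is moved more than 15 mm (distance of any of bottle, pot_a, pot_b from where it was at the start of the episode above 0.015 m).
It also fails if it takes over 64 s, if anything falls off the work surface, if the arm or the gripper's body presses on something with over 40 N, if the wrist force passes 120 N, or if a joint passes its speed limit or range.

## Working session

There is one attempt and no reset: what is moved stays moved. The work goes in short steps, Python scripts to look and compute and a tool call to move; the robot and the scene stay as the last step left them, time stands still between calls to the robot, and variables do not carry over. Pictures are saved under pics/ and viewed, at most 10 in all, crops included, and the job is handed in when it is done.

Besides the shell and the picture viewer there is one more tool, called after "Call:" by a JSON object that holds its "fn" and its "kwargs", one argument or row to a line. jog_arm: Moves the arm, as the interface text tells. Its arguments: {"type":"object","properties":{"targets":{"type":"array"}},"required":["targets"]}

```bash
mkdir -p pics
python3 - <<'E'
from plant import *
import cv2,numpy as np
s=state();print(s)
for n in ["scene","side","wrist"]:
    im,d=grab_frame(n);cv2.imwrite(f"pics/{n}0.png",im[:,:,::-1]);np.savez(f"pics/{n}0.npz",im=im,d=d)
    print(n,camera_params(n),(d>0).mean())
E
```

```text
{'time': 0.0, 'joint_pos': array([ 1.11801986e+00,  5.33859662e-02,  1.61427741e+00,  7.25359212e-05,
        1.47601716e+00, -1.19041372e-01]), 'joint_vel': array([-7.51065544e-04,  7.57923413e-05,  1.12034244e-03, -3.38125317e-04,
        9.12550002e-04,  5.21978154e-04]), 'joint_efforts': array([-1.57846298e-03, -3.93694746e+01, -3.70169842e+01, -3.12824031e-04,
        7.54898036e-03, -2.77726642e-08]), 'tool_pos': array([0.20446628, 0.58995407, 0.23005489]), 'tool_rot': array([-3.29058426e-04,  1.66097558e-01,  9.86108772e-01, -9.91381615e-04]), 'contact_force': array([-0.35817171, -0.98882335,  0.05677014]), 'ft_torque': array([-0.03866234, -0.02442668,  0.03341511]), 'grasp_force': 0.0, 'gripper_width': 1.003088669195616}
scene {'fovy': 43.75298988663745, 'cx': 310.76374001253356, 'cy': 197.0946703449177, 'rvec': array([ 1.55001893,  1.77331803, -0.90142959]), 'tvec': array([ 0.04912372, -0.1233728 ,  1.60198807])} 0.99592578125
side {'fovy': 55.37689852162274, 'cx': 316.94383588570884, 'cy': 198.9157120215332, 'rvec': array([ 0.92725091, -2.54632119,  1.03846804]), 'tvec': array([0.39603849, 0.39650522, 0.70518275])} 0.99605859375
wrist {'fovy': 62.54074755082254, 'cx': 321.5856730429831, 'cy': 194.00367747188412, 'hand_eye': array([[ 7.20753354e-05, -9.44878463e-01, -3.27421264e-01,
         8.43688823e-02],
       [ 9.99999984e-01,  1.38797124e-05,  1.80075943e-04,
        -6.83839285e-04],
       [-1.65605367e-04, -3.27421272e-01,  9.44878449e-01,
        -1.41543157e-01],
       [ 0.00000000e+00,  0.00000000e+00,  0.00000000e+00,
         1.00000000e+00]])} 0.9958828125
```

View pics/scene0.png

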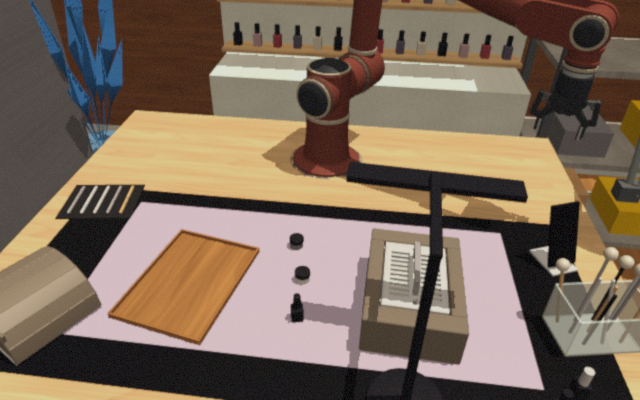

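View pics/side0.png

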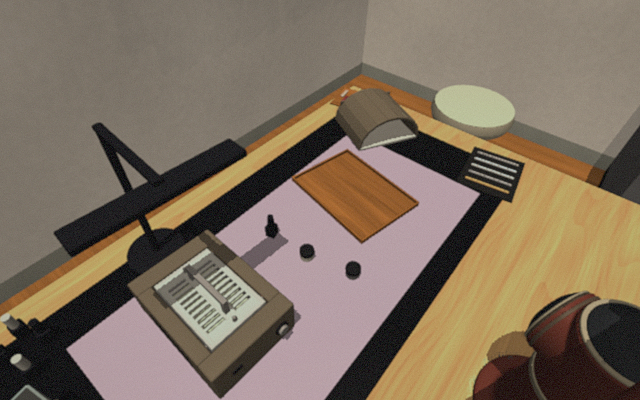

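```bash
cat > h.py <<'E'
import cv2,numpy as np
from scipy.spatial.transform import Rotation as R
def K(p): 
    f=200/np.tan(np.radians(p["fovy"])/2); return f,p["cx"],p["cy"]
def cloud(d,p,s=None):
    f,cx,cy=K(p); v,u=np.mgrid[:400,:640]
    c=np.stack([(u-cx)/f*d,(v-cy)/f*d,d],-1)
    if "rvec" in p:
        M=cv2.Rodrigues(p["rvec"])[0]; return (c-p["tvec"])@M
    H=p["hand_eye"]; t=c@H[:3,:3].T+H[:3,3]
    return t@Rt(s).T+s["tool_pos"]
def Rt(s):
    q=s["tool_rot"]; return R.from_quat([q[1],q[2],q[3],q[0]]).as_matrix()
E
python3 - <<'E'
from plant import *
from h import *
for n in ["scene","side"]:
    z=np.load(f"pics/{n}0.npz");d=z["d"];im=z["im"];P=cloud(d,camera_params(n))
    ok=d>0
    print(n)
    reg=ok&(P[...,0]>.3)&(P[...,0]<1.1)&(abs(P[...,1])<.7)
    def desc(name,m):
        q=P[m][:,:2].astype(np.float32)
        if len(q)<5: print(name,len(q));return
        print(name,len(q),np.median(P[m],0).round(4),cv2.minAreaRect(q),'z',np.percentile(P[m][:,2],[2,50,98]).round(4))
    Z=P[...,2]
    hist,e=np.histogram(Z[reg&(Z>-.02)&(Z<.5)],bins=np.arange(-.02,.5,.01));print(dict(zip(e.round(2),hist)))
    def comps(lo,hi,name,mn=30):
        k,l,st,c=cv2.connectedComponentsWithStats((reg&(Z>lo)&(Z<hi)).astype(np.uint8))
        for i in range(1,k):
            if st[i,4]>mn: desc(name+str(c[i].round()),l==i)
    comps(.088,.104,"exttop",100)
    comps(.123,.145,"handle",20)
    comps(.3,.42,"lamp",100)
    comps(.008,.06,"low",30)
E
python3 - <<'E'
import cv2
a=cv2.imread('pics/scene0.png')[215:375,340:540];b=cv2.imread('pics/side0.png')[220:380,110:310]
import numpy as np
cv2.imwrite('pics/crop1.png',cv2.resize(np.hstack([a,b]),(800,320),interpolation=cv2.INTER_CUBIC))
E
```

```text
scene
{np.float64(-0.02): np.int64(0), np.float64(-0.01): np.int64(28296), np.float64(0.0): np.int64(52567), np.float64(0.01): np.int64(4177), np.float64(0.02): np.int64(1710), np.float64(0.03): np.int64(1764), np.float64(0.04): np.int64(1689), np.float64(0.05): np.int64(1900), np.float64(0.06): np.int64(2086), np.float64(0.07): np.int64(2196), np.float64(0.08): np.int64(2278), np.float64(0.09): np.int64(9590), np.float64(0.1): np.int64(1493), np.float64(0.11): np.int64(292), np.float64(0.12): np.int64(337), np.float64(0.13): np.int64(527), np.float64(0.14): np.int64(326), np.float64(0.15): np.int64(402), np.float64(0.16): np.int64(208), np.float64(0.17): np.int64(174), np.float64(0.18): np.int64(183), np.float64(0.19): np.int64(142), np.float64(0.2): np.int64(46), np.float64(0.21): np.int64(51), np.float64(0.22): np.int64(52), np.float64(0.23): np.int64(54), np.float64(0.24): np.int64(52), np.float64(0.25): np.int64(54), np.float64(0.26): np.int64(58), np.float64(0.27): np.int64(59), np.float64(0.28): np.int64(58), np.float64(0.29): np.int64(63), np.float64(0.3): np.int64(59), np.fl
[... 12096 characters left out ...]
 ]
low[ 17. 328.] 335 [0.8599 0.5283 0.0347] ((0.8674830794334412, 0.5294831395149231), (0.02596605010330677, 0.026789607480168343), 89.37029266357422) z [0.0092 0.0347 0.0592]
low[ 44. 332.] 319 [0.8096 0.4987 0.0343] ((0.8191542625427246, 0.4994840919971466), (0.0257867518812418, 0.028843695297837257), 88.90931701660156) z [0.0092 0.0343 0.0583]
low[  4. 354.] 179 [0.8283 0.567  0.0248] ((0.8328494429588318, 0.5677744746208191), (0.017210396006703377, 0.032170556485652924), 46.324161529541016) z [0.0097 0.0248 0.0377]
low[ 29. 368.] 376 [0.7605 0.5471 0.0341] ((0.7681108117103577, 0.5495035648345947), (0.02715013362467289, 0.026114199310541153), 0.6627335548400879) z [0.0093 0.0341 0.0578]
```

View pics/crop1.png

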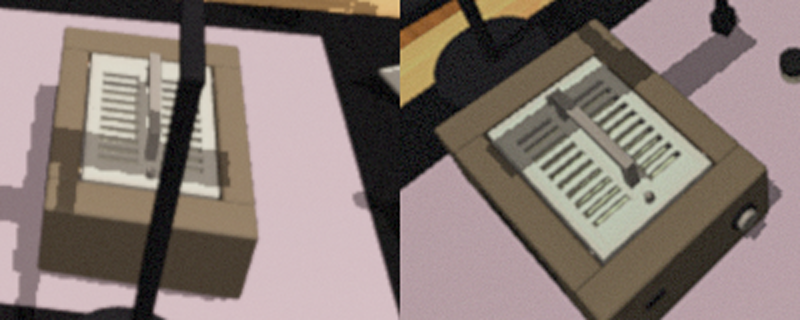

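```bash
cat >> h.py <<'E'
def target(g,lean,yaw):
    "grasp point, lean, yaw(deg) -> TCP pos, R"
    l,y=np.radians([lean,yaw]); Rz=R.from_euler('z',y).as_matrix()
    z=Rz@[np.sin(l),0,-np.cos(l)]; yy=Rz@[0,1,0]
    return np.array(g)+.019*z, np.stack([np.cross(yy,z),yy,z],1)
def rel(s,p,Rm):
    R0=Rt(s); return (R0.T@(p-s["tool_pos"])/.025).round(2), (np.degrees(R.from_matrix(R0.T@Rm).as_rotvec())/8).round(2)
def back(p,Rm,d): return p-d*Rm[:,2]
E
python3 - <<'E'
from plant import *
from h import *
s=state()
p,Rm=target([.5925,.247,.129],35,-2.3)
p=back(p,Rm,.10);print(p,rel(s,p,Rm))
E
```

```text
[0.54607774 0.24886451 0.19535132] (array([-17.38,  -8.42,   1.41]), array([-0.65, -4.35, -2.03]))
```

Call:
{"fn": "jog_arm", "kwargs": {
  "targets": [
    [[-2.0, -1.0, 0], [-0.08, -0.54, -0.25], 100],
    [[-4.2, -2.0, 0.2], [-0.16, -1.09, -0.5], 100],
    [[-6.5, -3.1, 0.4], [-0.24, -1.6, -0.75], 100],
    [[-8.7, -4.2, 0.6], [-0.33, -2.2, -1.0], 100],
    [[-10.9, -5.3, 0.8], [-0.4, -2.7, -1.25], 100],
    [[-13.0, -6.3, 1.0], [-0.5, -3.3, -1.5], 100],
    [[-15.2, -7.4, 1.2], [-0.57, -3.8, -1.8], 100],
    [[-17.38, -8.42, 1.41], [-0.65, -4.35, -2.03], 100]
  ]
}}

```text
time: 1.15
tool_pos: [0.5473, 0.2478, 0.196]
tool_rot: [0.303, 0.019, 0.953, -0.006]
contact_force: [0.2, 0.6, 0.1]
gripper_width: 1.003
grasp_force: 0.0
```

Call:
{"fn": "jog_arm", "kwargs": {
  "targets": [
    [[0, 0, 0], [0, 0, 0], 100],
    [[0, 0, 0], [0, 0, 0], 100]
  ]
}}

```text
time: 1.4
tool_pos: [0.5461, 0.2492, 0.1959]
tool_rot: [0.301, 0.02, 0.953, -0.006]
contact_force: [0.1, 0.0, -0.5]
gripper_width: 0.999
grasp_force: 0.0
```

Run:
```python
from plant import *
from h import *
s=state();im,d=grab_frame("wrist");cv2.imwrite("pics/w1.png",im[:,:,::-1])
print(s["time"],s["tool_pos"],s["contact_force"],s["ft_torque"])
P=cloud(d,camera_params("wrist"),s);Z=P[...,2]
for lo,hi,n in [(.128,.145,"h"),(.09,.102,"top")]:
    k,l,st,c=cv2.connectedComponentsWithStats(((d>0)&(Z>lo)&(Z<hi)).astype(np.uint8))
    for i in range(1,k):
        if st[i,4]>400:
            q=P[l==i];r=cv2.minAreaRect(q[:,:2].astype(np.float32));print(n,c[i].round(),st[i,4],np.median(q,0).round(4),np.round(r[0],4),np.round(r[1],4),r[2])
p,Rm=target([.5925,.247,.129],35,-2.3);print(rel(s,p,Rm))
```

```text
1.4 [0.54612698 0.24920663 0.19588588] [ 0.08821417  0.02395605 -0.50228799] [0.00264227 0.24136911 0.00161338]
h [321. 193.] 1637 [0.5698 0.2471 0.134 ] [0.5923 0.2464] [0.011  0.1205] 87.5201644897461
top [321. 103.] 64943 [0.5219 0.2502 0.0946] [0.5991 0.2463] [0.1995 0.2627] 87.54060363769531
(array([ 0.02, -0.02,  4.02]), array([ 0.  ,  0.  , -0.01]))
```

View pics/w1.png

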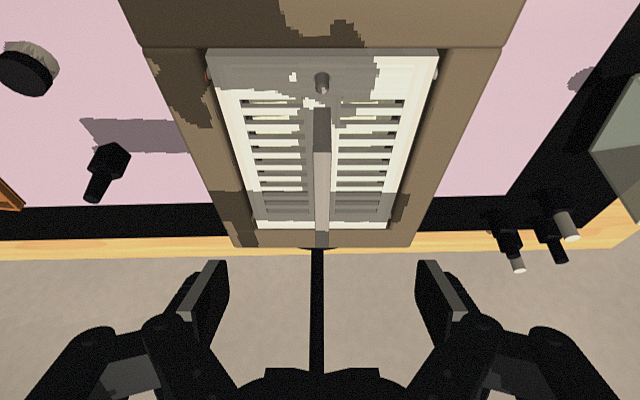

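Call:
{"fn": "jog_arm", "kwargs": {
  "targets": [
    [[0, -0.01, 1.3], [0, 0, -0.02], 100],
    [[0, -0.01, 2.6], [0, 0, -0.02], 100],
    [[0, -0.01, 3.5], [0, 0, -0.02], 100],
    [[0, -0.01, 4.0], [0, 0, -0.02], 100],
    [[0, -0.01, 4.0], [0, 0, -0.02], 60],
    [[0, -0.01, 4.0], [0, 0, -0.02], 30],
    [[0, -0.01, 4.0], [0, 0, -0.02], 10],
    [[0, -0.01, 4.0], [0, 0, -0.02], 0]
  ]
}}

```text
time: 2.45
tool_pos: [0.6038, 0.2469, 0.1151]
tool_rot: [0.302, 0.018, 0.953, -0.006]
contact_force: [-0.6, -0.4, 0.7]
gripper_width: 0.147
grasp_force: 0.0
```

Call:
{"fn": "jog_arm", "kwargs": {
  "targets": [
    [[0, 0, 0], [0, 0, 0], 0],
    [[0, 0, 0], [0, 0, 0], 0],
    [[0, 0, 0], [0, 0, 0], 0],
    [[0, 0, 0], [0, 0, 0], 0]
  ]
}}

```text
time: 2.95
tool_pos: [0.6038, 0.2468, 0.1152]
tool_rot: [0.301, 0.019, 0.953, -0.006]
contact_force: [-5.7, -0.2, 5.3]
gripper_width: 0.114
grasp_force: 59.4
```

Run:
```python
from plant import *
from h import *
s=state();print(s["time"],s["tool_pos"],s["contact_force"],s["ft_torque"],s["gripper_width"],s["grasp_force"])
R0=Rt(s);print("grasp pt",s["tool_pos"]-.019*R0[:,2],"up 1mm units",R0.T@[0,0,.04])
```

```text
2.95 [0.60378714 0.2468472  0.11515454] [-5.71417859 -0.21202119  5.30639354] [-0.08445632  0.52397581 -0.27767842] 0.11402551996549168 59.367658495903015
grasp pt [0.59287128 0.24727401 0.13070002] up 1mm units [-2.29983102e-02 -4.59614904e-06 -3.27273235e-02]
```

Call:
{"fn": "jog_arm", "kwargs": {
  "targets": [
    [[-0.012, 0, -0.016], [0, 0, 0], 0],
    [[-0.023, 0, -0.033], [0, 0, 0], 0],
    [[-0.023, 0, -0.033], [0, 0, 0], 0]
  ]
}}

```text
time: 3.32
tool_pos: [0.6037, 0.2468, 0.1152]
tool_rot: [0.301, 0.018, 0.953, -0.006]
contact_force: [-1.3, 0.9, 1.2]
gripper_width: 0.117
grasp_force: 58.7
```

Call:
{"fn": "jog_arm", "kwargs": {
  "targets": [
    [[-0.012, 0, -0.016], [0, 0, 0], 0],
    [[-0.023, 0, -0.033], [0, 0, 0], 0],
    [[-0.023, 0, -0.033], [0, 0, 0], 0]
  ]
}}

```text
time: 3.7
tool_pos: [0.6036, 0.2464, 0.1152]
tool_rot: [0.301, 0.018, 0.953, -0.006]
contact_force: [5.5, 0.1, -5.0]
gripper_width: 0.114
grasp_force: 58.6
```

Run:
```python
from plant import *
s=state();print(s["time"],s["tool_pos"],s["contact_force"],s["ft_torque"],s["gripper_width"],s["grasp_force"])
```

```text
3.7 [0.60355124 0.24641718 0.11519691] [ 5.46807553  0.10620903 -4.98060319] [ 0.14454329  0.00072603 -0.00928825] 0.11393566090256428 58.634272813797
```

Call:
{"fn": "jog_arm", "kwargs": {
  "targets": [
    [[-0.012, 0, -0.016], [0, 0, 0], 0],
    [[-0.023, 0, -0.033], [0, 0, 0], 0],
    [[-0.023, 0, -0.033], [0, 0, 0], 0]
  ]
}}

```text
time: 4.08
tool_pos: [0.6032, 0.2465, 0.1156]
tool_rot: [0.3, 0.018, 0.954, -0.006]
contact_force: [5.9, 2.1, -7.2]
gripper_width: 0.118
grasp_force: 58.8
```

Call:
{"fn": "jog_arm", "kwargs": {
  "targets": [
    [[-0.012, 0, -0.016], [0, 0, 0], 0],
    [[-0.023, 0, -0.033], [0, 0, 0], 0],
    [[-0.023, 0, -0.033], [0, 0, 0], 0],
    [[-0.023, 0, -0.033], [0, 0, 0], 0]
  ]
}}

```text
time: 4.58
tool_pos: [0.6031, 0.2465, 0.1156]
tool_rot: [0.3, 0.018, 0.954, -0.006]
contact_force: [11.9, 2.0, -12.9]
gripper_width: 0.117
grasp_force: 58.5
```

Run:
```python
from plant import *
s=state();print(s["time"],s["tool_pos"],s["contact_force"],s["ft_torque"],s["gripper_width"],s["grasp_force"])
```

```text
4.575 [0.60314733 0.24649767 0.11564813] [ 11.9440547   2.0435179 -12.8983036] [ 0.53986455 -0.17975377  0.3190988 ] 0.116986750786087 58.51647734642029
```

Call:
{"fn": "jog_arm", "kwargs": {
  "targets": [
    [[-0.023, 0, -0.033], [0, 0, 0], 0],
    [[-0.023, 0, -0.033], [0, 0, 0], 0],
    [[-0.023, 0, -0.033], [0, 0, 0], 0],
    [[-0.023, 0, -0.033], [0, 0, 0], 0]
  ]
}}

```text
time: 5.08
tool_pos: [0.6029, 0.2463, 0.1168]
tool_rot: [0.3, 0.018, 0.954, -0.006]
contact_force: [6.8, 1.7, -9.4]
gripper_width: 0.116
grasp_force: 59.9
```

Call:
{"fn": "jog_arm", "kwargs": {
  "targets": [
    [[-0.023, 0, -0.033], [0, 0, 0], 0],
    [[-0.023, 0, -0.033], [0, 0, 0], 0],
    [[-0.023, 0, -0.033], [0, 0, 0], 0],
    [[-0.023, 0, -0.033], [0, 0, 0], 0]
  ]
}}

```text
time: 5.58
tool_pos: [0.6029, 0.2461, 0.1171]
tool_rot: [0.3, 0.019, 0.954, -0.006]
contact_force: [10.1, 2.6, -11.5]
gripper_width: 0.116
grasp_force: 59.5
```

Run:
```python
from plant import *
s=state();print(s["time"],s["tool_pos"],s["contact_force"],s["ft_torque"],s["gripper_width"],s["grasp_force"])
```

```text
5.575 [0.60287304 0.24611056 0.11712281] [ 10.1342592    2.56600572 -11.45511741] [ 0.52003067 -0.09506552  0.0963821 ] 0.11627235599071811 59.49492394924164
```

```bash
cat > tilt.py <<'E'
from plant import *
from h import *
import sys
def tilt(n="side",N=6):
    p=camera_params(n);d0=np.load(f"pics/{n}0.npz")["d"];P=cloud(d0,p)
    D=np.stack([grab_frame(n)[1] for _ in range(N)])
    d=np.median(D,0);Q=cloud(d,p)
    c=np.array([.5925,.2468]);a=np.radians(-2.4);Ri=np.array([[np.cos(a),np.sin(a)],[-np.sin(a),np.cos(a)]])
    L=(P[...,:2]-c)@Ri.T
    m=(d0>0)&(d>0)&(abs(L[...,0])<.092)&(abs(L[...,1])<.063)&(abs(L[...,1])>.01)&(P[...,2]>.088)&(P[...,2]<.1)&(Q[...,2]<.14)&(Q[...,2]>.088)
    x=L[m][:,0];y=L[m][:,1];dz=Q[m][:,2]-P[m][:,2]
    k=abs(dz-np.median(dz))<.006;x,y,dz=x[k],y[k],dz[k]
    A=np.c_[x,y,np.ones_like(x)];r=np.linalg.lstsq(A,dz,rcond=None)[0]
    print(n,len(x),"slope x deg",np.degrees(r[0]).round(2),"y",np.degrees(r[1]).round(2),"rise mm",(r[2]*1e3).round(2),[(round(b,2),round(float(np.median(dz[(x>b)&(x<b+.03)]))*1e3,2)) for b in np.arange(-.09,.09,.03) if ((x>b)&(x<b+.03)).sum()>20])
if __name__=="__main__":
    tilt("side");tilt("scene")
E
python3 tilt.py
```

```text
side 1748 slope x deg 0.01 y 0.84 rise mm 1.87 [(np.float64(-0.09), 2.64), (np.float64(-0.06), 2.2), (np.float64(-0.03), 2.34), (np.float64(0.0), 2.69), (np.float64(0.03), 2.42), (np.float64(0.06), 2.05)]
scene 1705 slope x deg 0.08 y 0.98 rise mm 1.71 [(np.float64(-0.09), 1.34), (np.float64(-0.06), 1.37), (np.float64(-0.03), 1.54), (np.float64(0.0), 1.46), (np.float64(0.03), 1.29), (np.float64(0.06), 2.09)]
```

Call:
{"fn": "jog_arm", "kwargs": {
  "targets": [
    [[0.035, 0, 0.049], [0, 0, 0], 0],
    [[0.07, 0, 0.098], [0, 0, 0], 0],
    [[0.105, 0, 0.147], [0, 0, 0], 0],
    [[0.138, 0, 0.197], [0, 0, 0], 0],
    [[0.138, 0, 0.197], [0, 0, 0], 0],
    [[0.138, 0, 0.197], [0, 0, 0], 0]
  ]
}}

```text
time: 6.92
tool_pos: [0.6042, 0.2468, 0.1158]
tool_rot: [0.302, 0.018, 0.953, -0.006]
contact_force: [-6.1, -2.0, 6.3]
gripper_width: 0.116
grasp_force: 63.0
```

```bash
python3 - <<'E'
from plant import *
s=state();print(s["time"],s["tool_pos"],s["contact_force"],s["ft_torque"],s["gripper_width"],s["grasp_force"])
E
python3 tilt.py
```

```text
6.925 [0.60415192 0.246828   0.11581598] [-6.0642072  -1.95245354  6.33173796] [-0.30859532  0.35483871 -0.47144592] 0.11595260873780712 62.97107934951782
side 1720 slope x deg 0.18 y 0.09 rise mm 0.55 [(np.float64(-0.09), 0.53), (np.float64(-0.06), 0.31), (np.float64(-0.03), 0.28), (np.float64(0.0), 0.8), (np.float64(0.03), 0.6), (np.float64(0.06), 0.89)]
scene 1867 slope x deg 0.21 y 0.28 rise mm 0.69 [(np.float64(-0.09), 0.22), (np.float64(-0.06), 0.56), (np.float64(-0.03), 0.6), (np.float64(0.0), 0.85), (np.float64(0.03), 0.86), (np.float64(0.06), 0.95)]
```

Call:
{"fn": "jog_arm", "kwargs": {
  "targets": [
    [[0, 0, 0], [0, 0, 0], 25],
    [[0, 0, 0], [0, 0, 0], 50],
    [[0, 0, 0], [0, 0, 0], 50],
    [[0, 0, 0], [0, 0, 0], 50]
  ]
}}

```text
time: 8.02
tool_pos: [0.6036, 0.2468, 0.114]
tool_rot: [0.301, 0.018, 0.953, -0.006]
contact_force: [0.2, -0.1, -0.1]
gripper_width: 0.499
grasp_force: 0.0
```

Run:
```python
from plant import *
from h import *
s=state();print(s["time"],s["tool_pos"],s["contact_force"],s["gripper_width"])
p,Rm=target([.5925+.047,.2447,.129],35,-2.4);print(p,rel(s,p,Rm))
```

```text
8.025 [0.60363983 0.24677322 0.1140499 ] [ 0.22011008 -0.09382691 -0.05798814] 0.4987662856320448
[0.65038839 0.24424364 0.11343611] (array([-1.52, -0.03,  1.1 ]), array([0.01, 0.01, 0.02]))
```

Call:
{"fn": "jog_arm", "kwargs": {
  "targets": [
    [[-0.5, -0.01, 0.37], [0, 0, 0.02], 50],
    [[-1.0, -0.02, 0.73], [0, 0, 0.02], 50],
    [[-1.52, -0.02, 1.1], [0, 0, 0.02], 50],
    [[-1.52, -0.02, 1.1], [0, 0, 0.02], 30],
    [[-1.52, -0.02, 1.1], [0, 0, 0.02], 10],
    [[-1.52, -0.02, 1.1], [0, 0, 0.02], 0],
    [[-1.52, -0.02, 1.1], [0, 0, 0.02], 0],
    [[-1.52, -0.02, 1.1], [0, 0, 0.02], 0]
  ]
}}

```text
time: 9.02
tool_pos: [0.65, 0.2447, 0.1129]
tool_rot: [0.301, 0.019, 0.953, -0.005]
contact_force: [5.2, 2.3, -4.3]
gripper_width: 0.116
grasp_force: 58.3
```

Call:
{"fn": "jog_arm", "kwargs": {
  "targets": [
    [[0, 0, 0], [0, 0, 0], 0],
    [[0, 0, 0], [0, 0, 0], 0]
  ]
}}

```text
time: 9.28
tool_pos: [0.6501, 0.2447, 0.1129]
tool_rot: [0.301, 0.019, 0.953, -0.005]
contact_force: [4.2, 1.7, -5.2]
gripper_width: 0.117
grasp_force: 58.4
```

Run:
```python
from plant import *
from h import *
s=state();print(s["time"],s["tool_pos"],s["contact_force"],s["ft_torque"],s["gripper_width"],s["grasp_force"])
R0=Rt(s);print("grasp pt",s["tool_pos"]-.019*R0[:,2],"up 1mm units",R0.T@[0,0,.04],"x",R0.T@[.04,0,0])
im,_=grab_frame("side");cv2.imwrite("pics/s2.png",cv2.resize(im[180:380,100:350,::-1],(750,600)))
```

```text
9.275 [0.65006684 0.2447173  0.11289105] [ 4.22302255  1.69553068 -5.17894097] [0.17888133 0.2237435  0.27136237] 0.11680616454969514 58.35030701011419
grasp pt [0.6391663  0.24513518 0.12844752] up 1mm units [-2.29653212e-02  4.50208108e-05 -3.27504503e-02] x [-0.03272334  0.00159648  0.02294851]
```

View pics/s2.png

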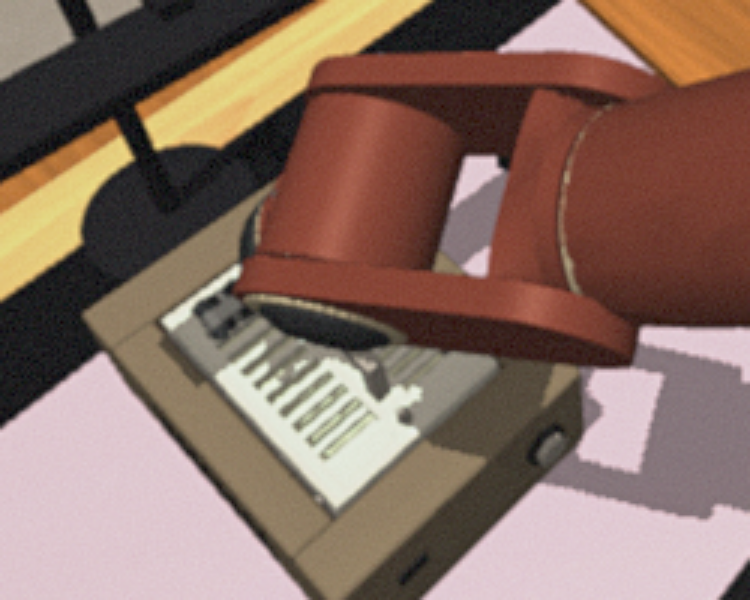

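Call:
{"fn": "jog_arm", "kwargs": {
  "targets": [
    [[-0.023, 0, -0.033], [0, 0, 0], 0],
    [[-0.046, 0, -0.066], [0, 0, 0], 0],
    [[-0.069, 0, -0.098], [0, 0, 0], 0],
    [[-0.092, 0, -0.131], [0, 0, 0], 0],
    [[-0.092, 0, -0.131], [0, 0, 0], 0],
    [[-0.092, 0, -0.131], [0, 0, 0], 0]
  ]
}}

```text
time: 10.07
tool_pos: [0.6491, 0.2444, 0.1142]
tool_rot: [0.3, 0.019, 0.954, -0.005]
contact_force: [10.4, 3.3, -14.6]
gripper_width: 0.117
grasp_force: 58.8
```

Run:
```python
from plant import *
from h import *
s=state();print(s["time"],s["tool_pos"],s["contact_force"],s["ft_torque"],s["grasp_force"])
from tilt import tilt
tilt("side");tilt("scene")
P=cloud(grab_frame("side")[1],camera_params("side"));P0=cloud(np.load("pics/side0.npz")["d"],camera_params("side"))
m=(abs(P-P0).max(-1)>.02)&(P[...,2]>.3)&(P[...,1]>.05)&(P[...,1]<.45)&(P[...,2]<.7)
for a in np.arange(.3,.7,.05):
    k=m&(P[...,2]>=a)&(P[...,2]<a+.05)
    if k.sum()>10: print(a.round(2),"robot max x",np.percentile(P[k][:,0],99.5).round(3))
```

```text
10.075 [0.64906221 0.24439873 0.11423579] [ 10.40627981   3.2672807  -14.64893999] [ 0.63163047 -0.27586768  0.35458048] 58.77007629722357
side 2022 slope x deg 0.54 y 0.25 rise mm 1.24 [(np.float64(-0.09), 0.61), (np.float64(-0.06), 0.96), (np.float64(-0.03), 1.24), (np.float64(0.0), 1.42), (np.float64(0.03), 1.76), (np.float64(0.06), 2.33)]
scene 1552 slope x deg 0.66 y 0.34 rise mm 1.1 [(np.float64(-0.09), 0.25), (np.float64(-0.06), 0.79), (np.float64(-0.03), 0.77), (np.float64(0.0), 1.17), (np.float64(0.03), 1.11), (np.float64(0.06), 2.19)]
0.3 robot max x 0.554
0.35 robot max x 0.605
0.4 robot max x 0.506
0.45 robot max x 0.366
0.5 robot max x 0.302
0.55 robot max x 0.234
0.6 robot max x 0.166
```

```bash
cat > lamp.py <<'E'
from plant import *
from h import *
def chk():
  for n in ["side","scene"]:
    im,d=grab_frame(n);P=cloud(d,camera_params(n));c=im.astype(int)
    red=(c[...,0]>1.8*c[...,2])&(c[...,0]>50)
    m=red&(P[...,2]>.3)&(P[...,2]<.6)&(P[...,1]>.0)&(P[...,1]<.45)&(P[...,0]<.8)
    q=P[m]
    for a in np.arange(.3,.5,.02):
        k=q[(q[:,2]>=a)&(q[:,2]<a+.02)]
        if len(k)>5:
            k=k[np.argsort(-k[:,0])[:3]];print(n,a.round(2),k.round(3).tolist())
  P=cloud(np.load("pics/side0.npz")["d"],camera_params("side"))
  m=(P[...,2]>.33)&(P[...,2]<.38)&(P[...,1]>.08)&(P[...,1]<.42)&(P[...,0]<.72)&(P[...,0]>.5);print("lamp x",np.percentile(P[m][:,0],[1,50,99]),"z",np.percentile(P[m][:,2],[1,99]))
if __name__=="__main__": chk()
E
python3 lamp.py
```

```text
side 0.3 [[0.555, 0.268, 0.302], [0.552, 0.273, 0.302], [0.551, 0.274, 0.301]]
side 0.32 [[0.541, 0.262, 0.332], [0.54, 0.265, 0.331], [0.538, 0.266, 0.331]]
side 0.34 [[0.62, 0.378, 0.351], [0.619, 0.369, 0.351], [0.618, 0.335, 0.35]]
side 0.36 [[0.603, 0.096, 0.364], [0.54, 0.237, 0.366], [0.538, 0.238, 0.377]]
side 0.38 [[0.54, 0.232, 0.381], [0.54, 0.228, 0.386], [0.539, 0.23, 0.384]]
side 0.4 [[0.519, 0.223, 0.4], [0.517, 0.222, 0.401], [0.516, 0.224, 0.401]]
side 0.42 [[0.47, 0.204, 0.42], [0.468, 0.207, 0.42], [0.468, 0.206, 0.421]]
side 0.44 [[0.418, 0.188, 0.44], [0.417, 0.187, 0.44], [0.415, 0.187, 0.44]]
side 0.46 [[0.358, 0.194, 0.461], [0.358, 0.196, 0.461], [0.358, 0.198, 0.46]]
side 0.48 [[0.333, 0.184, 0.48], [0.332, 0.179, 0.48], [0.332, 0.183, 0.48]]
scene 0.3 [[0.536, 0.277, 0.318], [0.535, 0.224, 0.32], [0.532, 0.279, 0.316]]
scene 0.32 [[0.55, 0.211, 0.339], [0.549, 0.209, 0.338], [0.549, 0.244, 0.328]]
scene 0.34 [[0.671, 0.361, 0.355], [0.671, 0.383, 0.355], [0.67, 0.387, 0.353]]
scene 0.36 [[0.631, 0.093, 0.361], [0.625, 0.094, 0.364], [0.618, 0.094, 0.362]]
scene 0.38 [[0.545, 0.226, 0.38], [0.545, 0.226, 0.382], [0.543, 0.231, 0.382]]
scene 0.4 [[0.522, 0.219, 0.401], [0.517, 0.219, 0.4], [0.514, 0.219, 0.401]]
scene 0.42 [[0.471, 0.2, 0.42], [0.466, 0.204, 0.42], [0.465, 0.2, 0.422]]
scene 0.44 [[0.42, 0.183, 0.441], [0.419, 0.185, 0.441], [0.415, 0.181, 0.441]]
scene 0.46 [[0.359, 0.186, 0.461], [0.358, 0.204, 0.462], [0.358, 0.196, 0.461]]
scene 0.48 [[0.336, 0.18, 0.48], [0.334, 0.19, 0.48], [0.334, 0.178, 0.482]]
lamp x [0.60137427 0.62968289 0.70721032] z [0.35222844 0.37802679]
```

Call:
{"fn": "jog_arm", "kwargs": {
  "targets": [
    [[-0.02, 0, 0.013], [0, 0, 0], 0],
    [[-0.04, 0, 0.027], [0, 0, 0], 0],
    [[-0.065, 0, 0.046], [0, 0, 0], 0],
    [[-0.065, 0, 0.046], [0, 0, 0], 0]
  ]
}}

```text
time: 11.32
tool_pos: [0.6502, 0.244, 0.1147]
tool_rot: [0.298, 0.02, 0.954, -0.006]
contact_force: [-3.6, 3.4, -10.5]
gripper_width: 0.115
grasp_force: 60.7
```

Run:
```python
from plant import *
s=state();print(s["time"],s["tool_pos"],s["contact_force"],s["ft_torque"],s["grasp_force"])
from tilt import tilt
tilt("side");tilt("scene")
```

```text
11.325 [0.65019426 0.24401069 0.11472103] [ -3.63220279   3.42535609 -10.53526453] [0.61976509 1.83433109 0.09566145] 60.710744708776474
side 1921 slope x deg -0.44 y 0.46 rise mm 2.01 [(np.float64(-0.09), 2.91), (np.float64(-0.06), 2.25), (np.float64(-0.03), 2.33), (np.float64(0.0), 2.25), (np.float64(0.03), 2.18), (np.float64(0.06), 2.28)]
scene 1509 slope x deg -0.06 y 0.42 rise mm 2.19 [(np.float64(-0.09), 2.44), (np.float64(-0.06), 2.44), (np.float64(-0.03), 2.04), (np.float64(0.0), 1.86), (np.float64(0.03), 1.73), (np.float64(0.06), 2.31)]
```

Call:
{"fn": "jog_arm", "kwargs": {
  "targets": [
    [[-0.023, 0, -0.033], [0, 0, 0], 0],
    [[-0.046, 0, -0.066], [0, 0, 0], 0],
    [[-0.069, 0, -0.098], [0, 0, 0], 0],
    [[-0.069, 0, -0.098], [0, 0, 0], 0]
  ]
}}

```text
time: 12.42
tool_pos: [0.6506, 0.2438, 0.118]
tool_rot: [0.299, 0.02, 0.954, -0.006]
contact_force: [-5.1, 4.5, -15.0]
gripper_width: 0.118
grasp_force: 60.4
```

```bash
cat > st.py <<'E'
from plant import *
from tilt import tilt
s=state();print(s["time"],s["tool_pos"].round(4),s["contact_force"].round(1),s["ft_torque"].round(2))
tilt("side",3);tilt("scene",3)
E
python3 st.py
```

```text
12.425 [0.6506 0.2438 0.118 ] [ -5.1   4.5 -15. ] [0.78 2.65 0.28]
side 1738 slope x deg -0.58 y 0.57 rise mm 5.4 [(np.float64(-0.09), 6.52), (np.float64(-0.06), 5.89), (np.float64(-0.03), 5.47), (np.float64(0.0), 5.6), (np.float64(0.03), 5.71), (np.float64(0.06), 5.79)]
scene 1455 slope x deg -0.3 y 0.47 rise mm 5.81 [(np.float64(-0.09), 6.08), (np.float64(-0.06), 6.14), (np.float64(-0.03), 5.63), (np.float64(0.0), 5.21), (np.float64(0.03), 5.31), (np.float64(0.06), 5.66)]
```

Call:
{"fn": "jog_arm", "kwargs": {
  "targets": [
    [[-0.017, 0.006, -0.037], [0, 0, 0], 0],
    [[-0.035, 0.012, -0.074], [0, 0, 0], 0],
    [[-0.052, 0.018, -0.11], [0, 0, 0], 0],
    [[-0.069, 0.024, -0.147], [0, 0, 0], 0],
    [[-0.069, 0.024, -0.147], [0, 0, 0], 0]
  ]
}}

```text
time: 13.35
tool_pos: [0.6507, 0.2447, 0.1246]
tool_rot: [0.3, 0.02, 0.954, -0.007]
contact_force: [-19.5, 1.5, -6.9]
gripper_width: 0.113
grasp_force: 62.1
```

```bash
python3 st.py
```

```text
13.35 [0.6507 0.2447 0.1246] [-19.5   1.5  -6.9] [-0.01  3.03 -0.1 ]
side 1599 slope x deg 0.73 y -0.34 rise mm 12.33 [(np.float64(-0.09), 11.33), (np.float64(-0.06), 11.87), (np.float64(-0.03), 11.89), (np.float64(0.0), 12.2), (np.float64(0.03), 12.65), (np.float64(0.06), 12.25)]
scene 1603 slope x deg 0.28 y -0.21 rise mm 12.49 [(np.float64(-0.09), 11.52), (np.float64(-0.06), 12.43), (np.float64(-0.03), 12.5), (np.float64(0.0), 12.89), (np.float64(0.03), 13.34), (np.float64(0.06), 12.57)]
```

Call:
{"fn": "jog_arm", "kwargs": {
  "targets": [
    [[0.033, 0, -0.023], [0, 0, 0], 0],
    [[0.065, -0.003, -0.046], [0, 0, 0], 0],
    [[0.065, -0.003, -0.046], [0, 0, 0], 0]
  ]
}}

```text
time: 14.02
tool_pos: [0.6506, 0.2447, 0.127]
tool_rot: [0.302, 0.019, 0.953, -0.006]
contact_force: [-10.6, 0.4, -8.8]
gripper_width: 0.114
grasp_force: 61.4
```

```bash
python3 st.py
```

```text
14.025 [0.6506 0.2447 0.127 ] [-10.6   0.4  -8.8] [-0.05  2.32 -0.11]
side 1651 slope x deg 0.89 y -0.19 rise mm 14.53 [(np.float64(-0.09), 13.27), (np.float64(-0.06), 14.15), (np.float64(-0.03), 14.5), (np.float64(0.0), 14.74), (np.float64(0.03), 15.01), (np.float64(0.06), 14.77)]
scene 1657 slope x deg 0.3 y 0.06 rise mm 14.0 [(np.float64(-0.09), 13.19), (np.float64(-0.06), 13.66), (np.float64(-0.03), 13.76), (np.float64(0.0), 14.35), (np.float64(0.03), 14.7), (np.float64(0.06), 14.35)]
```

Call:
{"fn": "jog_arm", "kwargs": {
  "targets": [
    [[0.025, -0.001, -0.017], [0, 0, 0], 0],
    [[0.05, -0.002, -0.035], [0, 0, 0], 0],
    [[0.05, -0.002, -0.035], [0, 0, 0], 0]
  ]
}}

```text
time: 14.7
tool_pos: [0.6505, 0.2448, 0.1287]
tool_rot: [0.304, 0.019, 0.952, -0.006]
contact_force: [-7.8, -1.2, -7.4]
gripper_width: 0.114
grasp_force: 61.3
```

```bash
python3 st.py
```

```text
14.7 [0.6505 0.2448 0.1287] [-7.8 -1.2 -7.4] [-0.18  1.94 -0.14]
side 1717 slope x deg 0.99 y -0.19 rise mm 16.0 [(np.float64(-0.09), 14.47), (np.float64(-0.06), 15.56), (np.float64(-0.03), 15.77), (np.float64(0.0), 16.01), (np.float64(0.03), 16.49), (np.float64(0.06), 16.47)]
scene 1559 slope x deg 0.43 y 0.16 rise mm 15.37 [(np.float64(-0.09), 14.71), (np.float64(-0.06), 15.18), (np.float64(-0.03), 15.07), (np.float64(0.0), 15.57), (np.float64(0.03), 16.01), (np.float64(0.06), 15.99)]
```

Call:
{"fn": "jog_arm", "kwargs": {
  "targets": [
    [[-0.02, 0, -0.05], [0, 0, 0], 0],
    [[-0.045, 0, -0.09], [0, 0, 0], 0],
    [[-0.067, 0, -0.13], [0, 0, 0], 0],
    [[-0.09, 0, -0.175], [0, 0, 0], 0],
    [[-0.112, 0, -0.215], [0, 0, 0], 0],
    [[-0.112, 0, -0.215], [0, 0, 0], 0]
  ]
}}

```text
time: 15.75
tool_pos: [0.6517, 0.2459, 0.137]
tool_rot: [0.307, 0.02, 0.952, -0.004]
contact_force: [0.6, 0.8, -3.9]
gripper_width: 0.117
grasp_force: 61.1
```

```bash
python3 st.py
```

```text
15.75 [0.6517 0.2459 0.137 ] [ 0.6  0.8 -3.9] [0.   0.41 0.03]
side 1988 slope x deg 0.77 y 0.3 rise mm 21.85 [(np.float64(-0.09), 20.78), (np.float64(-0.06), 21.58), (np.float64(-0.03), 21.82), (np.float64(0.0), 22.01), (np.float64(0.03), 22.84), (np.float64(0.06), 23.38)]
scene 1396 slope x deg 0.37 y 0.12 rise mm 19.74 [(np.float64(-0.09), 18.77), (np.float64(-0.06), 19.61), (np.float64(-0.03), 19.63), (np.float64(0.0), 20.31), (np.float64(0.03), 20.91), (np.float64(0.06), 19.81)]
```

Call:
{"fn": "jog_arm", "kwargs": {
  "targets": [
    [[-0.07, 0, -0.1], [0, 0, 0], 0],
    [[-0.14, 0, -0.195], [0, 0, 0], 0],
    [[-0.21, 0, -0.29], [0, 0, 0], 0],
    [[-0.28, 0, -0.39], [0, 0, 0], 0],
    [[-0.35, 0, -0.49], [0, 0, 0], 0],
    [[-0.42, 0, -0.585], [0, 0, 0], 0],
    [[-0.42, 0, -0.585], [0, 0, 0], 0],
    [[-0.42, 0, -0.585], [0, 0, 0], 0]
  ]
}}

```text
time: 17.05
tool_pos: [0.6476, 0.2449, 0.1484]
tool_rot: [0.301, 0.02, 0.953, -0.006]
contact_force: [-0.9, -1.0, -3.8]
gripper_width: 0.119
grasp_force: 60.9
```

Run:
```python
from plant import *
from h import *
s=state();print(s["time"],s["tool_pos"].round(4),s["contact_force"].round(1),s["ft_torque"].round(2))
im,_=grab_frame("side");cv2.imwrite("pics/s3.png",im[...,::-1])
R0=Rt(s);print("lean",np.degrees(np.arctan2(R0[0,2],-R0[2,2])),"yaw",np.degrees(np.arctan2(-R0[0,1],R0[1,1])))
# guard tilt via PCA of handle bar / grille in both views
for n in ["side","scene"]:
    p=camera_params(n);d=np.median([grab_frame(n)[1] for _ in range(3)],0);P=cloud(d,p)
    L=P-np.array([.593,.247,.129]);m=(abs(L[...,0])<.085)&(abs(L[...,1])<.06)&(P[...,2]>.11)&(P[...,2]<.16)&(abs(L[...,1])>.012)
    q=P[m];q=q[abs(q[:,2]-np.median(q[:,2]))<.006]
    r=np.linalg.lstsq(np.c_[q[:,:2]-[.593,.247],np.ones(len(q))],q[:,2],rcond=None)[0];print(n,len(q),np.degrees(r[:2]).round(2),r[2].round(4))
```

```text
17.05 [0.6476 0.2449 0.1484] [-0.9 -1.  -3.8] [0.03 0.5  0.  ]
lean 35.02935310997782 yaw -2.339206238423907
side 1773 [0.59 0.3 ] 0.13
scene 1451 [1.01 0.19] 0.1287
```

View pics/s3.png

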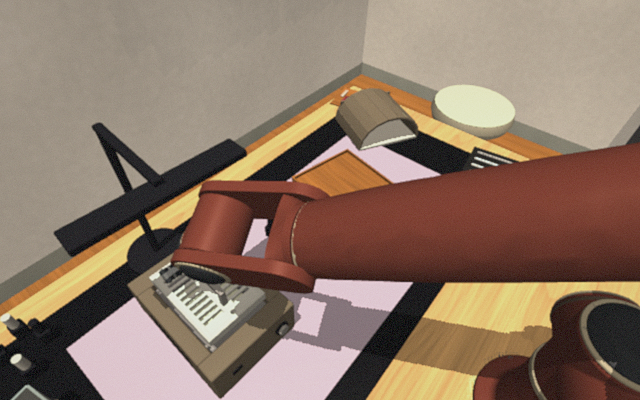

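Run:
```python
from plant import *
from h import *
s=state()
p,Rm=target([.58,.2469,.235],35,-2.34);print(rel(s,p,Rm))
```

```text
(array([ 0.23, -0.03, -3.63]), array([ 0.01,  0.01, -0.  ]))
```

Call:
{"fn": "jog_arm", "kwargs": {
  "targets": [
    [[0.01, 0, -0.25], [0, 0, 0], 0],
    [[0.05, 0, -0.8], [0, 0, 0], 0],
    [[0.09, 0, -1.4], [0, 0, 0], 0],
    [[0.13, 0, -2.0], [0, 0, 0], 0],
    [[0.17, 0, -2.6], [0, 0, 0], 0],
    [[0.2, 0, -3.2], [0, 0, 0], 0],
    [[0.23, 0, -3.5], [0, 0, 0], 0],
    [[0.23, 0, -3.6], [0, 0, 0], 0]
  ]
}}

```text
time: 18.4
tool_pos: [0.5912, 0.2473, 0.2196]
tool_rot: [0.302, 0.02, 0.953, -0.005]
contact_force: [0.3, -0.4, -3.3]
gripper_width: 0.119
grasp_force: 60.9
```

Run:
```python
from plant import *
from h import *
s=state();print(s["tool_pos"],s["contact_force"],s["ft_torque"])
p,Rm=target([.6377,-.2638,.235],35,-11.5);print(rel(s,p,Rm))
```

```text
[0.59119884 0.24734734 0.21956818] [ 0.33537257 -0.44986525 -3.2986271 ] [0.02548618 0.38456454 0.05698261]
(array([ -2.56, -20.42,   1.77]), array([0.67, 0.01, 0.93]))
```

Call:
{"fn": "jog_arm", "kwargs": {
  "targets": [
    [[-0.05, -0.4, 0.03], [0, 0, 0], 0],
    [[-0.15, -1.2, 0.1], [0, 0, 0], 0],
    [[-0.28, -2.3, 0.2], [0, 0, 0], 0],
    [[-0.43, -3.5, 0.3], [0, 0, 0], 0],
    [[-0.58, -4.7, 0.4], [0, 0, 0], 0],
    [[-0.73, -5.9, 0.5], [0, 0, 0], 0],
    [[-0.88, -7.1, 0.61], [0, 0, 0], 0],
    [[-1.03, -8.3, 0.71], [0, 0, 0], 0]
  ]
}}

```text
time: 19.4
tool_pos: [0.6139, 0.0367, 0.218]
tool_rot: [0.301, 0.02, 0.954, -0.006]
contact_force: [0.4, 0.5, -3.6]
gripper_width: 0.118
grasp_force: 60.9
```

Call:
{"fn": "jog_arm", "kwargs": {
  "targets": [
    [[-0.15, -1.2, 0.1], [0, 0, 0], 0],
    [[-0.3, -2.4, 0.2], [0, 0, 0], 0],
    [[-0.45, -3.6, 0.3], [0, 0, 0], 0],
    [[-0.6, -4.8, 0.42], [0, 0, 0], 0],
    [[-0.75, -6.0, 0.52], [0, 0, 0], 0],
    [[-0.87, -7.0, 0.6], [0, 0, 0], 0],
    [[-0.93, -7.6, 0.66], [0, 0, 0], 0],
    [[-0.97, -7.9, 0.7], [0, 0, 0], 0]
  ]
}}

```text
time: 20.4
tool_pos: [0.6357, -0.1609, 0.2177]
tool_rot: [0.301, 0.02, 0.953, -0.006]
contact_force: [0.5, 0.3, -4.3]
gripper_width: 0.119
grasp_force: 60.9
```

Run:
```python
from plant import *
from h import *
s=state();print(s["tool_pos"],s["contact_force"],s["ft_torque"])
p,Rm=target([.6377,-.2638,.13],35,-11.5);print(p,rel(s,p,Rm))
```

```text
[ 0.63569809 -0.16094581  0.21768883] [ 0.45093639  0.25726322 -4.34198315] [ 0.02046339  0.45292215 -0.01347217]
[ 0.64837917 -0.2659727   0.11443611] (array([ 1.81, -4.18,  3.77]), array([0.66, 0.  , 0.93]))
```

Call:
{"fn": "jog_arm", "kwargs": {
  "targets": [
    [[0.1, -0.4, 0.2], [0.06, 0, 0.09], 0],
    [[0.35, -1.1, 0.7], [0.17, 0, 0.25], 0],
    [[0.65, -1.8, 1.35], [0.3, 0, 0.42], 0],
    [[0.95, -2.5, 2.0], [0.42, 0, 0.6], 0],
    [[1.3, -3.2, 2.7], [0.53, 0, 0.75], 0],
    [[1.6, -3.8, 3.3], [0.62, 0, 0.87], 0],
    [[1.75, -4.1, 3.65], [0.66, 0, 0.93], 0],
    [[1.81, -4.18, 3.77], [0.66, 0, 0.93], 0]
  ]
}}

```text
time: 21.4
tool_pos: [0.6484, -0.2651, 0.1134]
tool_rot: [0.299, 0.096, 0.949, -0.03]
contact_force: [-0.1, -0.4, -3.6]
gripper_width: 0.118
grasp_force: 60.9
```

Call:
{"fn": "jog_arm", "kwargs": {
  "targets": [
    [[0, 0, 0], [0, 0, 0], 0],
    [[0, 0, 0], [0, 0, 0], 0]
  ]
}}

```text
time: 21.65
tool_pos: [0.6493, -0.2648, 0.1161]
tool_rot: [0.3, 0.095, 0.949, -0.03]
contact_force: [-0.6, 0.8, -3.8]
gripper_width: 0.117
grasp_force: 60.9
```

```bash
cat > pl.py <<'E'
from plant import *
from h import *
s=state();print(s["time"],s["tool_pos"],s["contact_force"],s["ft_torque"])
R0=Rt(s);print("grasp",s["tool_pos"]-.019*R0[:,2],"up 10mm",(R0.T@[0,0,.4]).round(3),"lean",np.degrees(np.arctan2(np.hypot(R0[0,2],R0[1,2]),-R0[2,2])))
for n in ["side","scene"]:
    ims=[grab_frame(n) for _ in range(3)]
    p=camera_params(n);d=np.median([x[1] for x in ims],0);P=cloud(d,p)
    c=np.array([.5917,-.2543]);a=np.radians(-11.6);L=(P[...,:2]-c)@np.array([[np.cos(a),np.sin(a)],[-np.sin(a),np.cos(a)]]).T
    im=ims[0][0].astype(int);lo=s["tool_pos"][2]-.045
    m=(abs(L[...,0])<.14)&(abs(L[...,1])<.1)&(abs(P[...,2]-(s["tool_pos"][2]+.0155-.034))<.012)&(im.min(-1)>110)
    q=np.c_[L,P[...,2:]][m];r=cv2.minAreaRect(q[:,:2].astype(np.float32))
    k=abs(q[:,2]-np.median(q[:,2]))<.006;q=q[k]
    f=np.linalg.lstsq(np.c_[q[:,:2],np.ones(len(q))],q[:,2],rcond=None)[0]
    print(n,len(q),"centre tray frame",np.round(r[0],4),np.round(r[1],4),round(r[2],2),"tilt",np.degrees(f[:2]).round(2),"z",f[2].round(4))
    cv2.imwrite(f"pics/pl_{n}.png",ims[0][0][...,::-1])
E
python3 pl.py
```

```text
21.65 [ 0.64930769 -0.26484926  0.11608044] [-0.565047    0.84466433 -3.75934747] [0.11773748 0.42423282 0.00242742]
grasp [ 0.63858987 -0.26267883  0.13161806] up 10mm [-0.23  -0.    -0.327] lean 35.13789316423545
side 1505 centre tray frame [0.002  0.0018] [0.1917 0.1321] 0.17 tilt [ 0.86 -0.28] z 0.0981
scene 2349 centre tray frame [0.0027 0.0001] [0.1936 0.1328] 0.09 tilt [ 0.67 -0.35] z 0.0962
```

View pics/pl_scene.png

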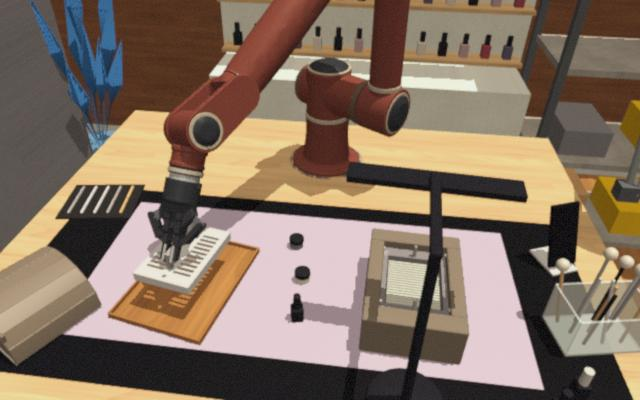

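Call:
{"fn": "jog_arm", "kwargs": {
  "targets": [
    [[0.1, 0, 0.14], [0, 0.02, 0], 0],
    [[0.32, 0, 0.46], [0, 0.04, 0], 0],
    [[0.6, 0, 0.85], [0, 0.06, 0], 0],
    [[0.88, 0, 1.25], [0, 0.09, 0], 0],
    [[1.13, 0, 1.6], [0, 0.09, 0], 0],
    [[1.33, 0, 1.89], [0, 0.09, 0], 0],
    [[1.43, 0, 2.03], [0, 0.09, 0], 0],
    [[1.48, 0, 2.1], [0, 0.09, 0], 0]
  ]
}}

```text
time: 22.95
tool_pos: [0.6487, -0.2649, 0.0507]
tool_rot: [0.294, 0.095, 0.951, -0.029]
contact_force: [0.1, -0.6, -3.7]
gripper_width: 0.114
grasp_force: 60.9
```

Call:
{"fn": "jog_arm", "kwargs": {
  "targets": [
    [[0, 0, 0], [0, 0, 0], 0],
    [[0, 0, 0], [0, 0, 0], 0]
  ]
}}

```text
time: 23.2
tool_pos: [0.649, -0.2651, 0.0515]
tool_rot: [0.294, 0.095, 0.951, -0.03]
contact_force: [-0.8, 0.4, -4.4]
gripper_width: 0.116
grasp_force: 60.9
```

```bash
python3 pl.py
```

```text
23.2 [ 0.649023   -0.2650838   0.05147675] [-0.76442133  0.39165575 -4.38013071] [0.05572433 0.42742818 0.01251342]
grasp [ 0.63850539 -0.26295055  0.06715569] up 10mm [-0.226 -0.    -0.33 ] lean 34.3905047778958
side 1392 centre tray frame [0.0009 0.0014] [0.131 0.191] 90.0 tilt [ 0.14 -0.27] z 0.0343
scene 2197 centre tray frame [ 0.003 -0.   ] [0.1926 0.1327] 0.09 tilt [ 0.05 -0.24] z 0.0324
```

Call:
{"fn": "jog_arm", "kwargs": {
  "targets": [
    [[0.023, 0, 0.033], [0, 0, 0], 0],
    [[0.046, 0, 0.066], [0, 0, 0], 0],
    [[0.068, 0, 0.1], [0, 0, 0], 0],
    [[0.09, 0, 0.132], [0, 0, 0], 0],
    [[0.113, 0, 0.165], [0, 0, 0], 0],
    [[0.136, 0, 0.198], [0, 0, 0], 0],
    [[0.158, 0, 0.231], [0, 0, 0], 0],
    [[0.158, 0, 0.231], [0, 0, 0], 0]
  ]
}}

```text
time: 24.5
tool_pos: [0.6486, -0.2649, 0.0437]
tool_rot: [0.294, 0.095, 0.951, -0.029]
contact_force: [0.2, -0.4, -3.5]
gripper_width: 0.118
grasp_force: 60.9
```

Call:
{"fn": "jog_arm", "kwargs": {
  "targets": [
    [[0.011, 0, 0.016], [0, 0, 0], 0],
    [[0.023, 0, 0.033], [0, 0, 0], 0],
    [[0.023, 0, 0.033], [0, 0, 0], 0],
    [[0.023, 0, 0.033], [0, 0, 0], 0]
  ]
}}

```text
time: 25.0
tool_pos: [0.6487, -0.2649, 0.0428]
tool_rot: [0.294, 0.095, 0.951, -0.029]
contact_force: [-1.2, 0.1, -3.0]
gripper_width: 0.121
grasp_force: 60.9
```

```bash
python3 pl.py
```

```text
25.0 [ 0.64867902 -0.26487704  0.04284014] [-1.24062684  0.0782795  -3.0071641 ] [ 0.1178218   0.40352991 -0.02619633]
grasp [ 0.63817442 -0.26275247  0.05852897] up 10mm [-0.226  0.    -0.33 ] lean 34.33761864944831
side 1378 centre tray frame [0.0003 0.002 ] [0.1902 0.1315] 0.03 tilt [ 0.09 -0.29] z 0.0258
scene 2183 centre tray frame [0.0022 0.0002] [0.1319 0.1927] 89.91 tilt [ 0.05 -0.23] z 0.024
```

Close to the floor; down in single millimetres until contact.

Call:
{"fn": "jog_arm", "kwargs": {
  "targets": [
    [[0.011, 0, 0.016], [0, 0, 0], 0],
    [[0.023, 0, 0.033], [0, 0, 0], 0],
    [[0.023, 0, 0.033], [0, 0, 0], 0],
    [[0.023, 0, 0.033], [0, 0, 0], 0]
  ]
}}

```text
time: 25.8
tool_pos: [0.6487, -0.2649, 0.0418]
tool_rot: [0.294, 0.095, 0.951, -0.029]
contact_force: [-0.2, -0.5, -3.1]
gripper_width: 0.117
grasp_force: 60.9
```

Call:
{"fn": "jog_arm", "kwargs": {
  "targets": [
    [[0.011, 0, 0.016], [0, 0, 0], 0],
    [[0.023, 0, 0.033], [0, 0, 0], 0],
    [[0.023, 0, 0.033], [0, 0, 0], 0],
    [[0.023, 0, 0.033], [0, 0, 0], 0]
  ]
}}

```text
time: 26.3
tool_pos: [0.649, -0.265, 0.0414]
tool_rot: [0.294, 0.095, 0.951, -0.029]
contact_force: [-0.6, 0.5, -1.1]
gripper_width: 0.117
grasp_force: 61.5
```

Call:
{"fn": "jog_arm", "kwargs": {
  "targets": [
    [[0.011, 0, 0.016], [0, 0, 0], 0],
    [[0.02, 0, 0.03], [0, 0, 0], 0],
    [[0.02, 0, 0.03], [0, 0, 0], 0]
  ]
}}

```text
time: 26.68
tool_pos: [0.6495, -0.2653, 0.0413]
tool_rot: [0.295, 0.095, 0.95, -0.03]
contact_force: [-2.8, 1.8, 5.1]
gripper_width: 0.121
grasp_force: 62.4
```

```bash
python3 pl.py
```

```text
26.675 [ 0.64946986 -0.26530464  0.04134719] [-2.82498085  1.8199322   5.13731768] [0.25586231 0.39842045 0.12674349]
grasp [ 0.63893526 -0.26316443  0.05701377] up 10mm [-0.226 -0.    -0.33 ] lean 34.456411202958066
side 1384 centre tray frame [0.0017 0.0015] [0.131  0.1922] 89.59 tilt [-0.01 -0.33] z 0.0244
scene 2184 centre tray frame [0.0029 0.0004] [0.1326 0.1936] 89.8 tilt [-0.11 -0.26] z 0.0226
```

Call:
{"fn": "jog_arm", "kwargs": {
  "targets": [
    [[0, 0, 0], [0, 0, 0], 20],
    [[0, 0, 0], [0, 0, 0], 35],
    [[0, 0, 0], [0, 0, 0], 60],
    [[0, 0, 0], [0, 0, 0], 80],
    [[0, 0, 0], [0, 0, 0], 80],
    [[0, 0, 0], [0, 0, 0], 80]
  ]
}}

```text
time: 27.72
tool_pos: [0.6487, -0.2649, 0.0399]
tool_rot: [0.294, 0.095, 0.951, -0.029]
contact_force: [0.4, -0.5, 0.4]
gripper_width: 0.802
grasp_force: 0.0
```

Call:
{"fn": "jog_arm", "kwargs": {
  "targets": [
    [[0, 0, -0.4], [0, 0, 0], 80],
    [[0, 0, -1.0], [0, 0, 0], 80],
    [[0, 0, -2.0], [0, 0, 0], 80],
    [[0, 0, -3.0], [0, 0, 0], 80],
    [[0, 0, -4.0], [0, 0, 0], 80],
    [[0, 0, -5.0], [0, 0, 0], 80],
    [[0, 0, -5.0], [0, 0, 0], 80]
  ]
}}

```text
time: 28.6
tool_pos: [0.58, -0.2517, 0.1462]
tool_rot: [0.296, 0.095, 0.95, -0.031]
contact_force: [1.2, -0.5, 0.6]
gripper_width: 0.798
grasp_force: 0.0
```

```bash
sed -i 's/lo=s.*$/pass/; s/(s\["tool_pos"\]\[2\]+.0155-.034)/.024/' pl.py; python3 pl.py
```

```text
28.6 [ 0.58004551 -0.25165742  0.14619457] [ 1.22570896 -0.53990948  0.55747661] [ 0.07005226  0.28138054 -0.00709204]
grasp [ 0.5694785  -0.24947958  0.16183411] up 10mm [-0.227 -0.001 -0.329] lean 34.600247528495046
side 1519 centre tray frame [0.0012 0.0008] [0.1911 0.132 ] 0.16 tilt [-0.06 -0.09] z 0.0243
scene 2780 centre tray frame [0.0031 0.    ] [0.1927 0.1321] 0.38 tilt [-0.1  -0.15] z 0.0227
```

View pics/pl_scene.png

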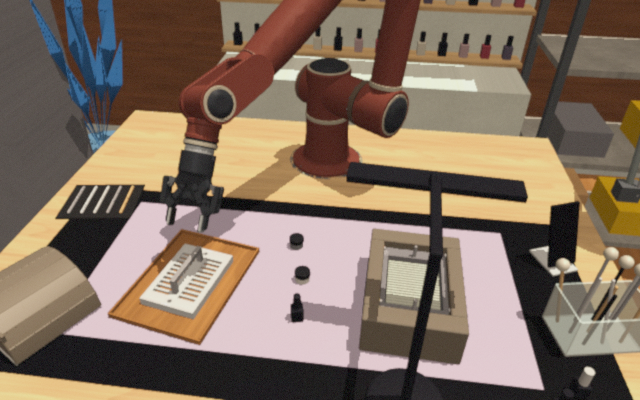

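The guard lies flat and centred in the tray (around pixel 187,278), the gripper is clear of it, and the pots and bottle have not moved.

```bash
python3 -c "
from plant import *
print(job_done())"
```

```text
the job is handed in; nothing more can be done
None
```

The guard came off its dowels level (the far, +x end had the stiff catches) and now lies flat, handle up and released in the tray, centred to within about 3 mm; by the camera checks, the lamp, bottle and pots were left alone, and the job is handed in (no verdict was shown).

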